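Empty the tip tray and the ledge into the jar bin

TASK

Clear the used sample jars into the blue bin. Slide the bin along its runners fully home under the tray, then push the red-knobbed lever over to tip the tray so that its three jars slide into the bin, and push the lever back until the tray is level. Then push (do not lift) the brown jar off the ledge so that it drops into the bin too, leaving the tape roll, the stapler and the metal block where they are.

Things in the scene. Friction and masses are not known exactly. Their poses are not given: they have to be found in the camera images.
- station: Fixed grey jar-clearing station, base plate 230 x 480 mm (x -115 to 115, y -275 to 205). Origin on the worktop below the middle of the homed bin; x points away from the robot (turned up to 0.15 rad), y left, z up. In its frame the tray is at the right (y -259 to -91 mm, x -82 to 82, floor z = 178), the bin in the middle, the ledge at the left.
- tray_axis (a point): Point on the tray's tilt axis, which runs along the station's x, at y = -120 mm, z = 178 mm in the station's frame, x = 0.
- bin (a joint): Slide of the blue bin, m: 0 = fully home under the tray and ledge; grows as the bin is pulled out along the station's -x, to 0.11. It slides with about 2.5 N of friction, stays where it is left, and has a firm stop at 0.
- bin_floor (a point): Centre of the bin's inner floor (16 mm above the worktop); axes as the station's. The bin is an open box 180 mm along x, 210 mm along y, 150 mm high with 4 mm walls; its rim is 162 mm above the worktop.
- bin_front (a point): Middle of the top edge of the bin's near wall (outer face), 162 mm above the worktop. The flat face below it is pushed along the station's +x to slide the bin home.
- tray (a joint): Tilt of the steel tray, rad: 0 = level (resting on its stop); grows as the rear (right, -y) end rises and the jars slide off the open left end into the bin; stop at 0.95. It is stiff (0.55 N m of friction) and stays where it is left; the lever takes about 10 N at the knob. The jars start to go at 0.4 to 0.6 rad.
- lever_knob (a point): Centre of the red knob (26 mm diameter, 50 mm tall) on the lever, an upright 12 mm rod fixed to the tray, 110 mm from the tray's axis, 135 mm to the near side (-x) of the station's middle; the lever ends 27 mm beyond it. Upright when the tray is level; pushing it left (station +y) tips the tray, the knob moving in an arc about the axis.
- tray_lip (a point): Middle of the tray's open discharge edge, at floor level, 29 mm beyond the axis. The other three sides have walls 43 mm high.
- ledge_edge (a point): Middle of the ledge's edge over the bin, on its top face, 170 mm above the worktop. The ledge is an aluminium plate, in the station's frame y from 110 (this edge) to 205 mm (outer end, open), x from -65 to 65, between two side fences 21 mm high with inner faces at x = -59 and 59.
- blue_cap_jar: Screw-cap jar, 54 mm diameter, 80 mm tall, closed and rigid, about 0.1 kg, white with a blue cap, standing in the tray; origin at the centre of its underside, z up its axis.
- white_cap_jar_a: Screw-cap jar, 54 mm diameter, 80 mm tall, closed and rigid, about 0.1 kg, white with a white cap, standing in the tray; origin at the centre of its underside.
- white_cap_jar_b: Screw-cap jar, 54 mm diameter, 80 mm tall, closed and rigid, about 0.1 kg, white with a white cap, standing in the tray; origin at the centre of its underside.
- brown_jar: Brown screw-cap jar with a black cap, 62 mm diameter, 95 mm tall, about 0.19 kg, standing on the ledge; origin at the centre of its underside.
- blue_cap_jar_mid (a point): Centre (half height, on the axis) of the blue-capped jar.
- white_cap_jar_a_mid (a point): Centre (half height, on the axis) of the first white-capped jar.
- white_cap_jar_b_mid (a point): Centre (half height, on the axis) of the second white-capped jar.
- brown_jar_mid (a point): Centre (half height, on the axis) of the brown jar.
- tape_roll: Bystander: tan tape roll, 92 mm diameter, 24 mm high, lying on the worktop in front of the ledge; origin at the centre of its underside.
- stapler: Bystander: red and black stapler, 30 x 135 x 46 mm, on the worktop in front of the tray; origin at the centre of its underside.
- calibration_block: Bystander: grey milled metal block, 30 x 60 x 30 mm, on the worktop in front of the lever; origin at the centre of its underside.

How it is judged:
By the outcome, as a careful person would: the job done as asked, in the order asked, and still so for the second after the job is handed in, with the robot touching nothing.
It also fails if it takes over 70 s, if anything falls off the work surface, if the arm or the gripper's body presses on something with over 40 N, if the wrist force passes 120 N, or if a joint passes its speed limit or range.

ROBOT

A 6-joint arm with a two-finger parallel gripper is mounted at the origin on a cart in front of the work surface, level with it; the furniture and walls round the work are solid. World frame = base frame: x ahead of the robot, y to its left, z up, the work surface at z = 0. Lengths are in m, angles in rad, forces in N, time in s.
With the tool pointing down it reaches from about 0.3 to 0.75 m from the base axis. Payload 8.5 kg.
Tool frame: the origin (TCP) lies on the mounting face of the last link; the fingertips stand 166 mm ahead of it and the grasp point (between the pads) lies 147 mm ahead of it (env.grip_depth is the z of the grasp point in the tool frame, in m); z points along the fingers, y is the line along which they close (so a half turn about z gives the same grasp; the last joint's range is limited). The gripper opens to 88 mm and grips with 3 to 60 N. Pads are 18 mm wide; open, the fingers measure 123 mm over their backs; the gripper's body (75 mm by 187 mm) begins 45 mm behind the grasp point.
Start: joints at [-1.503, 0.381, 1.297, -0, 1.464, -0.215], TCP at [0.153, -0.528, 0.405] pointing down, gripper open.
Joint ranges: [-3.11, 3.11], [-0.89, 2.33], [0.22, 2.48], [-1.42, 4.56], [0.17, 2.85], [-2.88, 2.88]. Speed limits (rad/s): [2.39, 2.39, 3.14, 3.14, 3.14, 3.14].

INTERFACE

Orientations are given as a rotation vector (axis times angle).
In Python, from cell import env, fingers, sense, vision gives the robot as it stands. Calls block until the motion is done:
- env.move_pose(position, orientation): joint-space move of the TCP to a pose.
- env.move_linear(position, ori=None, v=0.15): straight line of the TCP; ori=None keeps the orientation; v is the mean speed in m/s.
- env.move_j(angles): joint-space move.
- fingers.set_gripper(opening, grasp_force=None): finger opening in m; grasp_force is the grip in N (None keeps the last); returns when the fingers have stopped.
- env.pause(seconds).
- env.solve_ik(position, orientation): joint angles nearest the present ones, or None.
- sense(): the state.
- vision.get_image(name): name is "scene" or "top" or "wrist"; returns a dict with "image" (384x512x3 uint8, red, green, blue), "fx", "fy", "cx", "cy" (pixels), "xyz" and "rotation" of the camera in the world; the wrist camera has in their place "mount" (4x4, takes a point from camera to tool coordinates, whose origin is the TCP and whose axes are the flange's). Camera axes: x right, y up, looking along -z (the intrinsics and any distortion apply to the point x, -y, -z); pixel columns grow to the right and rows downward; lengths in m; the calibration is good to about 2 mm. A picture is of the moment at which its call begins: read the wrist's pose just before it. There is no depth.
A pose or a line that the arm cannot do raises env.MotionError and nothing moves.
- env.close_job(): hands the job in; it is judged then, once.
The state is a dict: "time": time; "qpos": joint angles; "joint_vel": joint speeds; "effort": joint torques, N m; "ee_pos": TCP position; "ee_rot": TCP orientation; "contact_force": force on the tool from outside, world axes, zero at the start; "torque": the same for the moment, N m; "finger_gap": finger opening in m; "gripper_force": force on a finger pad.
Only numpy, scipy, OpenCV 4.12 (cv2) and the standard library are available. Lean on these libraries where they do the work, as an engineer would, in place of code of your own. Each camera call takes 0.05 s, during which the arm holds its last target. There are 200 camera calls.

## Working session

There is one attempt and no reset: what is moved stays moved. The work goes in short steps, each a Python script; the robot and the scene stay as the last script left them, time stands still between calls to the robot, and variables do not carry over. Pictures are saved under pics/ and viewed, at most 10 in all, crops included, and the job is handed in when it is done.

```bash
ls; mkdir -p pics; cat > h.py <<'E'
import numpy as np, cv2
from scipy.spatial.transform import Rotation as R
from cell import env, fingers, sense, vision
def cam(name,save=None):
    s=sense(); d=vision.get_image(name)
    if name=="wrist":
        T=np.eye(4);T[:3,3]=s["ee_pos"];T[:3,:3]=R.from_rotvec(s["ee_rot"]).as_matrix()
        M=T@np.array(d["mount"]); d["xyz"]=M[:3,3]; d["rotation"]=M[:3,:3]
    d["rotation"]=np.array(d["rotation"]); d["xyz"]=np.array(d["xyz"])
    if save: cv2.imwrite("pics/"+save,d["image"][:,:,::-1])
    return d
def ray(d,u,v):
    r=np.array([(u-d["cx"])/d["fx"],-(v-d["cy"])/d["fy"],-1.]); return d["rotation"]@r
def plane(d,u,v,z):
    r=ray(d,u,v); return d["xyz"]+r*(z-d["xyz"][2])/r[2]
E
python3 - <<'E'
from h import *
for n in ("scene","top"):
    d=cam(n,n+"0.png"); print(n,{k:v for k,v in d.items() if k!="image"})
s=sense();print(s)
E
```

```text
pics
scene {'fx': 378.49805800873156, 'fy': 378.49805800873156, 'cx': 259.02244700041206, 'cy': 188.8487466954583, 'xyz': array([0.27794411, 0.4435179 , 0.65659977]), 'rotation': array([ 0.30165018, -1.30298697, -2.41397839])}
top {'fx': 360.48314895745, 'fy': 360.48314895745, 'cx': 261.0047533576177, 'cy': 183.45818506926915, 'xyz': array([ 0.41538566, -0.20352481,  1.0089127 ]), 'rotation': array([ 0.16406785, -0.15215488, -1.43139718])}
{'time': 0.1, 'qpos': array([-1.50330892e+00,  3.81105807e-01,  1.29814291e+00, -3.16872774e-06,
        1.46362209e+00, -2.15261514e-01]), 'joint_vel': array([-1.35838238e-03, -6.03210594e-04, -2.04716829e-03,  1.46700026e-05,
       -2.01661704e-03, -5.51433135e-04]), 'effort': array([ 2.27561184e-03, -4.38655400e+01, -2.24913955e+01,  7.13569927e-02,
        3.42332362e-02, -7.24668052e-05]), 'ee_pos': array([ 0.15346273, -0.52810888,  0.40422582]), 'ee_rot': array([-3.10898756e+00, -4.42483844e-01, -1.43216279e-04]), 'contact_force': array([0.30781932, 0.05256815, 0.21218968]), 'torque': array([0.0470863 , 0.02008641, 0.06186272]), 'gripper_force': 0.0, 'finger_gap': 0.08811244861999623}
```

```bash
sed -i 's/    d\["rotation"\]=np.array(d\["rotation"\]); /    d["rotation"]=np.array(d["rotation"])\n    if d["rotation"].ndim==1: d["rotation"]=R.from_rotvec(d["rotation"]).as_matrix()\n    /' h.py; cat h.py | sed -n 4,14p
```

```text
def cam(name,save=None):
    s=sense(); d=vision.get_image(name)
    if name=="wrist":
        T=np.eye(4);T[:3,3]=s["ee_pos"];T[:3,:3]=R.from_rotvec(s["ee_rot"]).as_matrix()
        M=T@np.array(d["mount"]); d["xyz"]=M[:3,3]; d["rotation"]=M[:3,:3]
    d["rotation"]=np.array(d["rotation"])
    if d["rotation"].ndim==1: d["rotation"]=R.from_rotvec(d["rotation"]).as_matrix()
    d["xyz"]=np.array(d["xyz"])
    if save: cv2.imwrite("pics/"+save,d["image"][:,:,::-1])
    return d
def ray(d,u,v):
```

View pics/scene0.png

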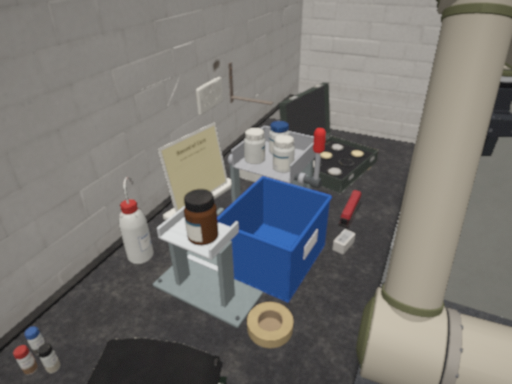

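View pics/top0.png

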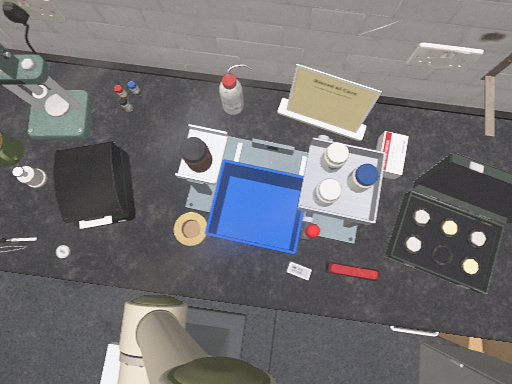

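```bash
cat > m.py <<'E'
from h import *
def blob(d,mask,roi,n=1):
    m=np.zeros(mask.shape,np.uint8); a,b,c,e=roi; m[b:e,a:c]=mask[b:e,a:c]
    cs=max(cv2.findContours(m,0,cv2.CHAIN_APPROX_NONE)[0],key=cv2.contourArea); return cs
def cen(c): M=cv2.moments(c); return M["m10"]/M["m00"],M["m01"]/M["m00"]
def tri(d1,p1,d2,p2):
    r1,r2=ray(d1,*p1),ray(d2,*p2); t=np.linalg.lstsq(np.c_[r1,-r2],d2["xyz"]-d1["xyz"],rcond=None)[0]
    a,b=d1["xyz"]+t[0]*r1,d2["xyz"]+t[1]*r2; return (a+b)/2,np.linalg.norm(a-b)
def hsv(d): return cv2.cvtColor(d["image"],cv2.COLOR_RGB2HSV)
def red(d): h=hsv(d); return (((h[...,0]<8)|(h[...,0]>172))&(h[...,1]>150)&(h[...,2]>90)).astype(np.uint8)
def blue(d): h=hsv(d); return ((h[...,0]>105)&(h[...,0]<125)&(h[...,1]>150)&(h[...,2]>50)).astype(np.uint8)
E
python3 - <<'E'
from m import *
t=cam("top"); s=cam("scene")
kt=cen(blob(t,red(t),(295,215,325,245))); ks=cen(blob(s,red(s),(305,120,335,160)))
print("knob",kt,ks,tri(t,kt,s,ks), plane(t,*kt,.3))
b=blob(t,blue(t),(200,150,310,260))
q=cv2.approxPolyDP(cv2.convexHull(b),5,True)[:,0]
for p in q: print("bin",p,plane(t,*p,.162))
b2=blob(s,blue(s),(200,170,340,300))
for p in cv2.approxPolyDP(cv2.convexHull(b2),5,True)[:,0]: print("bin s",p,plane(s,*p,.162))
ht=t["image"].max(2)
dark=(t["image"].max(2)<55).astype(np.uint8); c=blob(t,dark,(178,130,215,175)); print("cap top",cen(c),cv2.boundingRect(c),plane(t,*cen(c),.09+.17))
dark=(s["image"].max(2)<45).astype(np.uint8); c=blob(s,dark,(180,185,222,215)); print("cap s",cen(c),cv2.boundingRect(c),plane(s,*cen(c),.255))
cv2.imwrite("pics/crop.png",cv2.resize(t["image"][120:285,165:395,::-1],None,fx=3.4,fy=3.4,interpolation=cv2.INTER_CUBIC))
E
```

```text
knob (311.8679738562091, 230.68104575163397) (319.1794871794872, 139.69774669774668) (array([ 0.48350171, -0.3008266 ,  0.28788405]), np.float64(0.0011101303541524432)) [ 0.48182521 -0.29931792  0.3       ]
bin [224 160] [ 0.63622028 -0.08823258  0.162     ]
bin [302 176] [ 0.62204213 -0.28065806  0.162     ]
bin [294 253] [ 0.43828246 -0.28240608  0.162     ]
bin [206 233] [ 0.45645908 -0.073757    0.162     ]
bin s [262 177] [ 0.61991215 -0.29162063  0.162     ]
bin s [330 196] [ 0.4411615  -0.28000707  0.162     ]
bin s [323 245] [ 0.40566121 -0.11044584  0.162     ]
bin s [289 299] [0.41712183 0.04091283 0.162     ]
bin s [235 277] [0.52136427 0.03502401 0.162     ]
bin s [218 220] [ 0.63149017 -0.09388179  0.162     ]Traceback (most recent call last):
  File "<stdin>", line 11, in <module>
  File "m.py", line 4, in blob
    cs=max(cv2.findContours(m,0,cv2.CHAIN_APPROX_NONE)[0],key=cv2.contourArea); return cs
ValueError: max() iterable argument is empty
```

```bash
python3 - <<'E'
from m import *
t=cam("top"); s=cam("scene")
def S(p):
    c,n=np.cos(-.084),np.sin(-.084); d=p-np.array([.6281,-.1925,0]); return np.round([c*d[0]+n*d[1],-n*d[0]+c*d[1],p[2]],4)
P=[]
for d,roi,hh in ((t,(178,130,220,175),"top"),(s,(180,185,222,245),"scene")):
    g=d["image"].astype(int).max(2); a,b,c,e=roi; print(hh,g[b:e,a:c].min())
    c=blob(d,(g<g[b:e,a:c].min()+22).astype(np.uint8),roi); p=cen(c);P.append(p); print(p,cv2.boundingRect(c),S(plane(d,*p,.26)))
x,e=tri(t,P[0],s,P[1]); print("cap",x,e,S(x))
for n,uv,z in (("tape",(191,229),.024),("block",(299,270),.03),("stapler",(353,271),.046),("signbase",(282,103),.0),("bottletop",(229,80),.15)): print(n,S(plane(t,*uv,z)),plane(t,*uv,z))
cv2.imwrite("pics/crop.png",cv2.resize(t["image"][120:285,165:395,::-1],None,fx=3.4,fy=3.4,interpolation=cv2.INTER_CUBIC))
E
```

```text
top 61
(198.19, 158.01) (184, 144, 23, 19) [-0.0327  0.1444  0.26  ]
scene 27
(199.8895643363728, 206.4305977710233) (186, 198, 28, 14) [-0.0325  0.1823  0.26  ]
cap [ 0.62223658 -0.03682329  0.23503288] 0.017327534161600763 [-0.0189  0.1546  0.235 ]
tape [-0.1744  0.168   0.024 ] [ 0.46837035 -0.01050372  0.024     ]
block [-0.2174 -0.1391  0.03  ] [ 0.39976389 -0.31286044  0.03      ]
stapler [-0.1895 -0.275   0.046 ] [ 0.41616821 -0.45065744  0.046     ]
signbase [0.2494 0.0022 0.    ] [ 0.87677871 -0.21122799  0.        ]
bottletop [0.2134 0.1444 0.15  ] [ 0.85283381 -0.06648265  0.15      ]
```

View pics/crop.png

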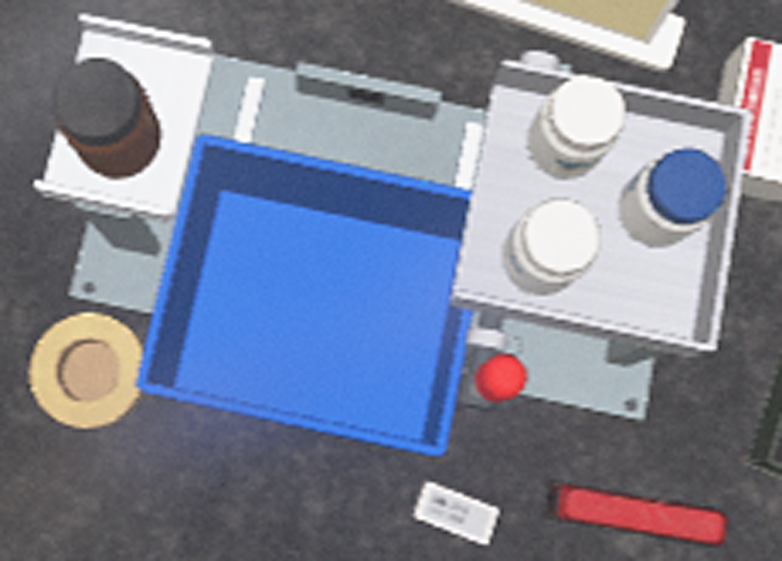

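```bash
cat >> m.py <<'E'
YAW=-.084; O=np.array([.6281,-.1925,0])
RZ=R.from_euler("z",YAW).as_matrix()
def W(x,y,z): return O+RZ@np.array([x,y,z])
def S(p): return np.round(RZ.T@(np.asarray(p)-O),4)
def ori(a): # tool down, tool x at station angle a
    h=(YAW+a)/2; return np.pi*np.array([np.cos(h),np.sin(h),0])
TIP=.166
def F(): return np.round(RZ.T@sense()["contact_force"],1)
E
python3 - <<'E'
from m import *
t=cam("top"); print("brown cap",S(plane(t,193.5,148.8,.265)), "lip corner",S(plane(t,165+455/3.4,120+300/3.4,.178)),"ledge corner",S(plane(t,165+213/3.4,120+45/3.4,.191)))
for a in (np.pi/2,-np.pi/2): print(a,env.solve_ik(W(-.25,0,.5),ori(a)),env.solve_ik(W(-.03,.2,.4),ori(a)))
print(env.solve_ik(W(-.14,-.12,.45),ori(0)))
a=-np.pi/2
q=env.solve_ik(W(-.25,0,.5),ori(a))
if q is None or abs(q[5])>2.5: a=-a
fingers.set_gripper(0.0,20)
env.move_pose(W(-.25,0,.5),ori(a)); env.move_linear(W(-.25,0,.12+TIP),v=.2)
print(sense()["time"],F())
env.move_linear(W(-.205,0,.12+TIP),v=.1)
for x in (-.18,-.15,-.125,-.115,-.110):
    env.move_linear(W(x,0,.12+TIP),v=.06); print(x,S(sense()["ee_pos"]),F())
x=-.11
while abs(F()[0])<14 and x<-.098:
    x+=.002; env.move_linear(W(x,0,.12+TIP),v=.03); print(round(x,3),S(sense()["ee_pos"]),F())
print(sense()["time"])
E
```

```text
brown cap [-0.0163  0.1582  0.265 ] lip corner [-0.0796 -0.0949  0.178 ] ledge corner [0.0583 0.1071 0.191 ]
1.5707963267948966 [-7.11365105e-01  7.94469198e-02  1.43037454e+00 -4.44089210e-16
  1.63177119e+00 -6.27365105e-01] [-1.77080482e-01  4.99953574e-01  1.11211808e+00 -4.44089210e-16
  1.52952100e+00 -9.30804819e-02]
-1.5707963267948966 [-7.11365105e-01  7.94469198e-02  1.43037454e+00 -4.44089210e-16
  1.63177119e+00  2.51422755e+00] None
[-7.69985840e-01  3.80522514e-01  1.16671461e+00 -4.44089210e-16
  1.59435553e+00  8.84810487e-01]
4.4583 [ 0.6  0.6 -0.6]
-0.18 [-0.1798 -0.      0.2859] [-0.1 -0.1  0.4]
-0.15 [-0.1497 -0.      0.286 ] [ 0.1  0.6 -0.3]
-0.125 [-0.1247 -0.      0.2859] [-0.2 -0.  -1. ]
-0.115 [-0.1147 -0.      0.286 ] [-0.4 -0.   0.6]
-0.11 [-0.1098 -0.      0.286 ] [-0.3 -0.8 -0.5]
-0.108 [-0.1079 -0.      0.286 ] [-1.5  0.4  0.8]
-0.106 [-0.1064 -0.      0.286 ] [-6.1  0.2  2.3]
-0.104 [-0.1055 -0.      0.286 ] [-18.1  -2.5   8.5]
8.1583
```

```bash
python3 - <<'E'
from m import *
env.move_linear(W(-.2,0,.12+TIP),v=.15); env.move_linear(W(-.2,0,.45),v=.25)
fingers.set_gripper(.088,20); print(sense()["finger_gap"])
env.move_pose(W(-.14,-.12,.52),ori(0))
env.move_linear(W(-.14,-.12,.28+TIP),v=.2)
print(sense()["time"],F())
t=cam("top");s=cam("scene")
b=blob(t,blue(t),(200,130,310,260)); hull=cv2.approxPolyDP(cv2.convexHull(b),5,True)[:,0]
for p in hull: print(p,S(plane(t,*p,.162)))
cv2.imwrite("pics/a.png",cv2.resize(np.hstack([t["image"][:,130:390],s["image"][:,140:400]])[:,:,::-1],None,fx=1.5,fy=1.5))
E
```

```text
0.08790969690578547
12.9 [ 0.2 -1.1  0. ]
[309 141] [ 0.0919 -0.0881  0.162 ]
[302 180] [-0.0083 -0.0903  0.162 ]
[285 202] [-0.0696 -0.0611  0.162 ]
[264 208] [-0.0944 -0.0155  0.162 ]
[215 196] [-0.0916  0.1045  0.162 ]
[230 130] [0.0773 0.1082 0.162 ]
```

View pics/a.png

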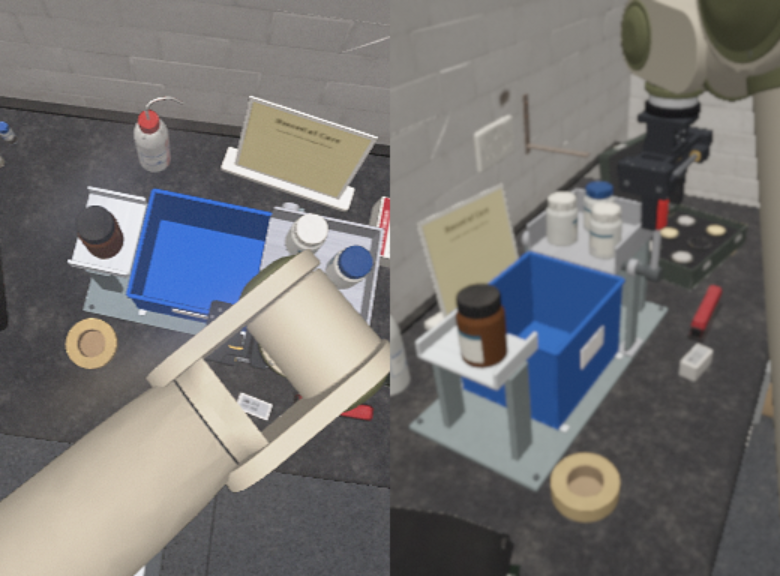

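```bash
cat >> m.py <<'E'
AX=np.array([-.12,.178]); G=.088
def kn(th,s,r): # (y,z) of a point s along lever from knob centre, r to its right
    u=np.array([np.sin(th),np.cos(th)]); n=np.array([-np.cos(th),np.sin(th)]); return AX+(.11+s)*u+r*n
E
python3 - <<'E'
from m import *
for th in np.arange(0,.931,.0775):
    y,z=kn(th,-.008,.013); env.move_linear(W(-.14,y+G/2,z+TIP),v=.08)
    f=F(); print(round(th,3),S(sense()["ee_pos"]),f,round(sense()["finger_gap"],3))
    if np.linalg.norm(f)>35: break
print(sense()["time"])
env.pause(.5)
t=cam("top");s=cam("scene")
cv2.imwrite("pics/b.png",cv2.resize(np.hstack([t["image"][:,130:390],s["image"][:,140:400]])[:,:,::-1],None,fx=1.5,fy=1.5))
E
```

```text
0.0 [-0.14   -0.0885  0.4462] [0.8 0.1 0.3] 0.088
0.078 [-0.14   -0.0813  0.4466] [ 0.7 -3.1 -0.8] 0.088
0.155 [-0.14   -0.0734  0.4468] [ 0.2 -4.  -0.4] 0.088
0.232 [-0.14   -0.0654  0.4464] [ 0.2 -5.1  0.5] 0.088
0.31 [-0.1401 -0.0575  0.4453] [-0.1 -4.5 -0.1] 0.088
0.388 [-0.1401 -0.0497  0.4436] [-0.9 -4.7  1.3] 0.088
0.465 [-0.1401 -0.0421  0.4414] [-0.5 -4.5  1.1] 0.089
0.542 [-0.1401 -0.0346  0.4384] [-1.8 -3.2  2.6] 0.088
0.62 [-0.1401 -0.0273  0.4349] [-1.6 -1.9  3. ] 0.088
0.698 [-0.14   -0.0204  0.4307] [-2.  -1.9  3.4] 0.088
0.775 [-0.14   -0.0138  0.426 ] [-1.5 -1.5  3. ] 0.088
0.852 [-0.14   -0.0076  0.4209] [-0.5 -0.8  2.6] 0.088
0.93 [-0.1399 -0.0018  0.4153] [-0.4 -0.5  2.9] 0.088
16.5333
```

View pics/b.png

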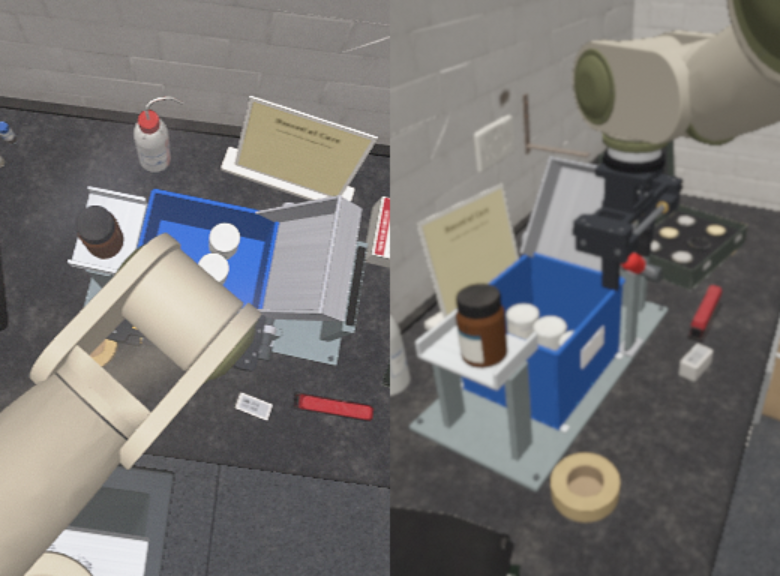

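```bash
python3 - <<'E'
from m import *
p=S(sense()["ee_pos"]); zt=kn(.93,0,0)[1]-.010
env.move_linear(W(-.14,p[1]-.025,p[2]),v=.15); env.move_linear(W(-.14,p[1]-.025,zt+TIP),v=.1)
for th in list(np.arange(.93,-.001,-.0775))+[-.01,-.02,-.03,-.04,-.05]:
    y=kn(th,.025,-.013)[0]; z=kn(max(th,0),0,0)[1]-.010
    env.move_linear(W(-.14,y-G/2,z+TIP),v=.08 if th>.05 else .03)
    f=F(); print(round(th,3),S(sense()["ee_pos"]),f)
    if abs(f[1])>(14 if th<.05 else 35): break
print(sense()["time"])
p=S(sense()["ee_pos"]); env.move_linear(W(-.14,p[1]+.03,p[2]),v=.15); env.move_linear(W(-.14,p[1]+.03,.50),v=.25)
fingers.set_gripper(0.0,20)
env.move_pose(W(-.016,.26,.50),ori(np.pi/2))
print(sense()["time"])
t=cam("top");s=cam("scene")
kt=cen(blob(t,red(t),(295,215,325,245))); ks=cen(blob(s,red(s),(305,120,335,160)));print("knob",S(tri(t,kt,s,ks)[0]))
cv2.imwrite("pics/c.png",cv2.resize(np.hstack([t["image"][:,130:390],s["image"][:,140:400]])[:,:,::-1],None,fx=1.5,fy=1.5))
E
```

```text
0.93 [-0.14   -0.0486  0.3998] [-0.2  0.5 -0. ]
0.852 [-0.1401 -0.0537  0.4067] [-0.7  0.4  0.6]
0.775 [-0.14   -0.0597  0.4134] [-0.9  4.9  5.6]
0.698 [-0.14   -0.0663  0.4196] [-0.5 10.   5. ]
0.62 [-0.1399 -0.0746  0.4241] [0.7 4.1 2.7]
0.542 [-0.1399 -0.0831  0.4285] [-0.   1.6  0.9]
0.465 [-0.14   -0.092   0.4322] [0.  1.6 0.5]
0.387 [-0.14   -0.1012  0.4355] [-0.4  0.6 -0.4]
0.31 [-0.14   -0.1107  0.4386] [0.2 0.5 0. ]
0.232 [-0.14   -0.1206  0.4409] [ 0.3  1.4 -0.6]
0.155 [-0.14   -0.1306  0.4425] [ 0.4  0.6 -0.3]
0.077 [-0.14   -0.1409  0.4435] [-0.4 -0.2  0.2]
-0.0 [-0.14   -0.1509  0.4442] [0.1 4.  3.4]
-0.01 [-0.1399 -0.1514  0.4441] [0.7 9.5 4.3]
-0.02 [-0.1398 -0.152   0.444 ] [-0.5 14.9  4.3]
22.1333
25.6583
knob [-0.1328 -0.1216  0.2739]
```

View pics/c.png

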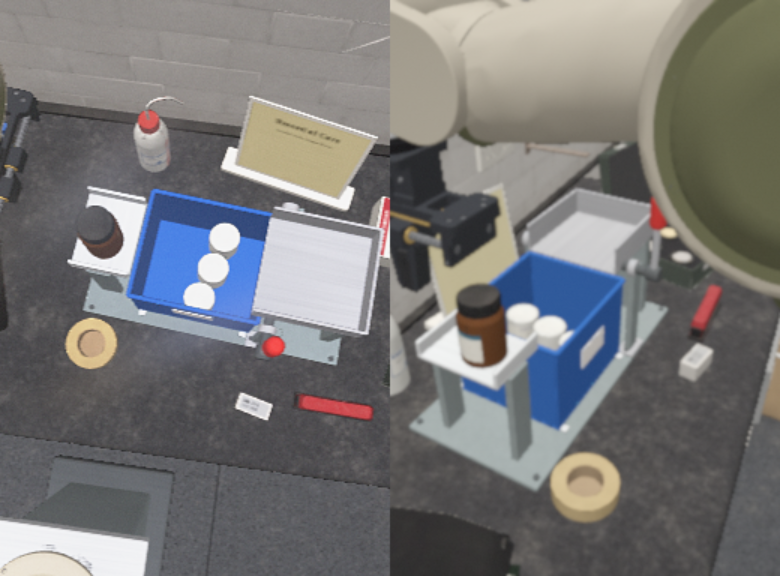

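```bash
python3 - <<'E'
from m import *
T=.210+TIP
env.move_linear(W(-.016,.24,.45),v=.25); env.move_linear(W(-.016,.24,T),v=.2); print(F())
for y in (.205,.19,.17,.155,.145,.135,.12):
    env.move_linear(W(-.016,y,T),v=.08); f=F(); print(y,S(sense()["ee_pos"]),f)
    if np.linalg.norm(f)>30: break
env.pause(.4)
env.move_linear(W(-.016,.12,.45),v=.2); env.move_linear(W(-.016,.27,.50),v=.25)
print(sense()["time"])
t=cam("top");s=cam("scene")
cv2.imwrite("pics/d.png",cv2.resize(np.hstack([t["image"][:,130:390],s["image"][:,140:400]])[:,:,::-1],None,fx=1.5,fy=1.5))
E
```

```text
[-0.2 -0.6  0.5]
0.205 [-0.016   0.2046  0.3761] [ 0.3 -0.1  0.6]
0.19 [-0.016   0.1895  0.3759] [-0.1 -0.7 -0.4]
0.17 [-0.016   0.1694  0.3759] [ 0.9 -0.9  0.4]
0.155 [-0.016   0.1544  0.3759] [0.3 0.3 0.8]
0.145 [-0.016   0.1445  0.3759] [ 0.   0.7 -0.6]
0.135 [-0.016   0.1345  0.376 ] [0.6 0.7 0.2]
0.12 [-0.016   0.1194  0.376 ] [ 0.7 -0.5  0.6]
30.8917
```

View pics/d.png

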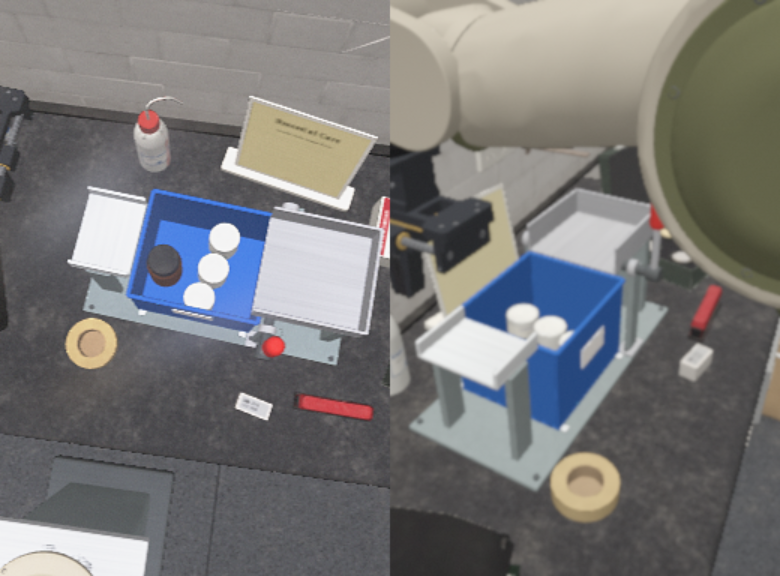

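```bash
python3 -c "
from m import *
t=cam('top'); print(cen(blob(t,red(t),(295,215,325,245))))
print(env.close_job())"
```

```text
(311.8828125, 230.70052083333331)
the job is handed in; nothing more can be done
None
```

The job is handed in, about 31 s on the robot's clock: the bin is home, the three tray jars and the brown jar are in it, the tray is back level on its stop, and the tape roll, stapler and metal block look unmoved in the final pictures.

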